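# Fit the pump's impeller and offer up its cover

## Robot

A 7-joint arm with a two-finger parallel gripper is mounted at the origin on a cart in front of the work surface, level with it; the furniture and walls round the work are solid. World frame = base frame: x ahead of the robot, y to its left, z up, the work surface at z = 0. Lengths are in m, angles in rad, forces in N, time in s.
With the tool pointing down it reaches from about 0.425 to 0.825 m from the base axis. Payload 3.6 kg.
Tool frame: the origin (TCP) lies midway between the tips of the shut fingers; the grasp point (between the pads) lies 19 mm behind it; z points along the fingers, y is the line along which they close (so a half turn about z gives the same grasp; the last joint's range is limited). The gripper opens to 85 mm and grips with 20 to 120 N. Pads are 22 mm wide; open, the fingers measure 114 mm over their backs; the gripper's body (76 mm by 85 mm) begins 54 mm behind the grasp point. The pads swing forward as they close: fully open they stand 13 mm farther back than shut.
Start: joints at [-1.347, 0.615, -0.013, 1.423, 0.008, 1.103, -0.04], TCP at [0.161, 0.63, 0.231] pointing down, gripper open.
Joint ranges: [-3.12, 3.12], [-0.3, 2.06], [-1.34, 1.32], [0.26, 2.42], [-1.36, 4.5], [0.01, 1.98], [-2.84, 2.84]. Speed limits (rad/s): [2.79, 2.79, 3.14, 3.14, 3.14, 3.14, 3.14].

## Interface

Orientations are given as a rotation vector (axis times angle).
In Python, from rig import arm gives the robot as it stands.
- The arm moves only by the tool step_arm, never from a script. Its argument "series" is a list of rows, each a list of 3 entries, a list of its own where there are three numbers: the shift along the tool's x, y, z in mm, then the turn, a rotation vector about the tool's x, y, z in degrees, then the opening in per cent of the stroke, from 0 (shut) to 100 (fully open). In form: [[[tx, ty, tz], [ax, ay, az], jaw], ...]. A call has exactly 8 rows; each row shifts and turns the commanded pose from where the row before left it, along the tool's axes as they then stand; what a row does not reach is not made up. A row lasts 1/12 s, in which the tool goes at most 41.7 mm and 7.16 degrees, less where a joint would pass 70% of its speed; a pose out of reach is approached as far as the arm can. A call with a gripper value outside its range is refused whole. The fingers move at their own pace and stop on an object; the grip force is fixed at half the most. Time passes only in rows, so rows that do not move let the fingers close, or fill a call up. It gives the time, the measured TCP pose, the force, the opening and the grip force at its end, in the units of the state.
- arm.get_state(): the state, without advancing time (a new reading comes with each control period).
- arm.get_image(name): name is "scene" or "top" or "wrist"; returns a dict with "pixels" (420x560x3 uint8, blue, green, red), "z_map" (420x560 float32, m along the optical axis (not along the pixel's ray), 0 where there is no reading), "K" (3x3 intrinsics, pixels), "k1" (the pictures are not rectified: a ray, as slopes to the right and down, at radius r is drawn at 1 + k1 r^2 times it, then the intrinsics apply), "R" (3x3) and "t" (3): a world point X has camera coordinates R X + t. Camera axes: x right, y down, z forward; pixel columns grow to the right and rows downward; lengths in m; the calibration is good to about 2 mm. A picture is of the moment at which its call begins.
- arm.hand_in(): hands the job in; it is judged then, once.
The state is a dict: "time_s": time; "joints": joint angles; "qvel": joint speeds; "effort": joint torques, N m; "tool_pos": TCP position; "ee_rot": TCP orientation; "ft_force": force on the tool from outside, world axes, zero at the start; "ft_torque": the same for the moment, N m; "gripper_width": opening from 0.0 (shut) to 1.0 (fully open); "gripper_force": force on a finger pad.
Only numpy, scipy, OpenCV 4.12 (cv2) and the standard library are available. Lean on these libraries where they do the work, as an engineer would, in place of code of your own. Each camera call takes 0.05 s, during which the arm holds its last target. There are 200 camera calls.

## Task

Two pumps, a large and a small one, stand open on the bench and their parts lie mixed up beside them. Lower the large pump's own impeller onto its shaft, hub up, until it rests fully home (do not drop it), and let go of it; then carry the large pump's own cover across, pipe stub up, and finish while holding it still and level about one centimetre above the tips of that pump's two studs, the cover's two bolt holes lined up with the studs, so that I can check the seal ring before it goes down. The cover must not touch the pump at any time; leave the small pump's parts and the things standing on the bench where they are.

Things in the scene. Friction and masses are not known exactly. Their poses are not given: they have to be found in the camera images.
- pump: the large pump's open casing, grey, fixed: a round pot 116 mm across, 70 mm high, with two ears on its rim (oval flange 174 mm long) and a discharge pipe at its +y side (to 93 mm from the centre, below the rim). Chamber 100 mm wide, its floor 12 mm above the bench; the shaft stands in its middle. Origin at the centre of its underside, on the shaft's axis; z up; x through both studs
- stud_a (a point): tip of the large pump's stud on its +x ear, 72 mm from the centre, 92 mm above the bench: upright stud 10 mm thick, rising 22 mm above the rim, its last 6 mm tapering to 4 mm
- stud_b (a point): tip of the large pump's other stud, on its -x ear; otherwise as stud_a
- shaft_tip (a point): tip of the large pump's upright shaft, 54 mm above the bench, inside the chamber: shaft 12 mm thick, its last 8 mm tapering to 6 mm; the shoulder on which the impeller comes to rest is 15 mm above the bench
- impeller: the large pump's impeller, bronze, loose, hub up: disc 86 mm across, 6 mm thick, six vanes to 17.5 mm high, hub 28 mm across and 48 mm high, bore 16 mm right through; 0.2 to 0.4 kg. Grasp the hub above the vanes. Origin at the centre of its underside, z along the hub. In the chamber 36 mm are free round the hub: open the fingers only a little there
- cover: the large pump's cover, grey, loose, stub up: oval plate 10 mm thick, 174 by 116 mm, a bolt hole 14 mm across near each end, and in the middle an upright round pipe stub 40 mm across, its top 52 mm above the underside; 0.4 to 0.7 kg. Grasp the stub. Origin at the centre of its underside, z along the stub, x through both holes. Fits either way round
- hole_a (a point): centre of the cover's bolt hole on its +x side, at the underside, 72 mm from the cover's centre
- hole_b (a point): centre of the cover's other bolt hole, on its -x side, at the underside
- small_pump: the small pump's open casing, the same shape at 0.7 of the size (64 mm high to its stud tips), fixed at the back of the bench; not to be worked on. Origin at the centre of its underside
- small_impeller: the small pump's impeller, the same shape at 0.7 of the size: 60 mm across, 34 mm high; to be left alone. Origin at the centre of its underside
- small_cover: the small pump's cover, the same shape at 0.7 of the size: 122 mm long, 36 mm high; to be left alone. Origin at the centre of its underside
- screw_jar: glass jar with a lid, 63 mm across, 85 mm high, loose; to be left standing. Origin at its underside
- mug: dark blue-grey mug with a handle, 81 by 111 mm, 90 mm high, loose; to be left standing. Origin at its underside
- oil_bottle: green bottle with a black cap, 57 mm across, 150 mm high, loose; to be left standing. Origin at its underside
Not all that is in view belongs to the job. Leave any purple look-alike of the impeller alone.

How it is judged:
On the way:
1. the large impeller rests home on the large pump's shaft, hub up, and is let go (horizontal distance between impeller and pump below 0.005 m and z of impeller in the frame of pump below 0.019 m and angle between impeller's own z axis and vertical below 0.1 rad and contact force between the fingers and impeller below 0.1 N), for 0.2 s.
At the end, for the whole second after the job is handed in: The large impeller rests home on its shaft (5 mm from the axis, 4 mm above its seat, 0.1 rad); the gripper holds the large cover still, stub up, level within 0.1 rad, clear of the pump, its underside at both holes 3 to 22 mm above the stud tips, each hole within 5 mm of its stud's axis (horizontal distance between impeller and pump below 0.005 m and z of impeller in the frame of pump below 0.019 m and angle between each of impeller, cover's own z axis and vertical below 0.1 rad and ((horizontal distance between hole_a and stud_a below 0.005 m and horizontal distance between hole_b and stud_b below 0.005 m) or (horizontal distance between hole_a and stud_b below 0.005 m and horizontal distance between hole_b and stud_a below 0.005 m)) and height (world z) of hole_a between 0.095 and 0.114 m and height (world z) of hole_b between 0.095 and 0.114 m and linear speed of cover below 0.03 m/s and contact force between the fingers and cover above 1 N and contact force between cover and pump below 0.1 N and contact force between cover and impeller below 0.1 N); the arm keeps its last pose, push and grip.
It fails at once if the large cover touches the large pump (contact force between cover and pump above 0.3 N).
It fails at once if the impeller is dropped down the shaft (falls free at more than 0.6 m/s) (horizontal distance between impeller and pump below 0.03 m and linear speed of impeller above 0.6 m/s and contact force between the fingers and impeller below 0.1 N).
It fails at once if the small pump's parts or the jar, mug or bottle are pushed away (more than 3 cm) or knocked over (distance of any of small_impeller, small_cover, screw_jar, mug, oil_bottle from where it was at the start of the episode above 0.03 m or angle between any of screw_jar, mug, oil_bottle's own z axis and vertical above 0.5 rad).
It also fails if it takes over 62 s, if anything falls off the work surface, if the arm or the gripper's body presses on something with over 40 N, if the wrist force passes 120 N, or if a joint passes its speed limit or range.

## Working session

There is one attempt and no reset: what is moved stays moved. The work goes in short steps, Python scripts to look and compute and a tool call to move; the robot and the scene stay as the last step left them, time stands still between calls to the robot, and variables do not carry over. Pictures are saved under pics/ and viewed, at most 10 in all, crops included, and the job is handed in when it is done.

Besides the shell and the picture viewer there is one more tool, called after "Call:" as name([rows], argument=value, ...), one row to a line, values as JSON. step_arm: Moves the arm, as the interface text tells. Its arguments: {"type":"object","properties":{"series":{"type":"array"}},"required":["series"]}

```bash
mkdir -p pics
cat > h.py <<'E'
import numpy as np, cv2
from rig import arm
def get(n,save=None):
    d=arm.get_image(n)
    if save: cv2.imwrite('pics/'+save,d['pixels'])
    return d
def cloud(d):
    K,R,t=np.array(d['K']),np.array(d['R']),np.array(d['t'])
    h,w=d['z_map'].shape; u,v=np.meshgrid(np.arange(w),np.arange(h))
    p=rays(d,u,v); X=(p*d['z_map'][...,None]-t)@R
    X[d['z_map']<=0]=np.nan
    return X
def rays(d,u,v):
    K=np.array(d['K']); x=(u-K[0,2])/K[0,0]; y=(v-K[1,2])/K[1,1]; a,b=x,y
    for _ in range(20):
        s=1+d['k1']*(a*a+b*b); a,b=x/s,y/s
    return np.stack([a,b,np.ones_like(a)],-1)
def onplane(d,u,v,z):
    R,t=np.array(d['R']),np.array(d['t']); r=rays(d,np.asarray(u,float),np.asarray(v,float))@R; c=-R.T@t
    return c+r*((z-c[2])/r[...,2])[...,None]
E
python3 - <<'E'
from h import *
for n in ['top','scene']:
    d=get(n,n+'0.png'); np.savez(n+'0.npz',**d); print(n,d['K'],d['k1'],-np.array(d['R']).T@d['t'])
print(arm.get_state())
a=cv2.imread('pics/top0.png');print(a.shape)
E
```

```text
top [[522.96499273   0.         280.70423342]
 [  0.         522.96499273 212.6123848 ]
 [  0.           0.           1.        ]] -0.01237769315089217 [ 0.30425657 -0.0399837   1.30663179]
scene [[423.58750496   0.         275.69791956]
 [  0.         423.58750496 211.79755   ]
 [  0.           0.           1.        ]] -0.1297871433069708 [ 0.175066   -0.88803314  0.74091256]
{'time_s': 0.1, 'joints': array([-1.34752888,  0.61579048, -0.01265361,  1.42474284,  0.00809311,
        1.10339123, -0.04037838]), 'qvel': array([-0.00070868, -0.00151768, -0.00091853, -0.00152734,  0.00074521,
        0.00013241, -0.00249499]), 'effort': array([ 1.37855874e-03, -4.70382571e+01,  2.60267314e-01, -1.71569252e+01,
        1.01066299e-02,  5.88752911e-03, -6.24027038e-06]), 'tool_pos': array([0.16046397, 0.62917519, 0.23027326]), 'ee_rot': array([-0.39110099, -3.11686501,  0.00355708]), 'ft_force': array([-0.92582381, -0.14134712, -0.22756973]), 'ft_torque': array([0.01821309, 0.02569665, 0.02986526]), 'gripper_force': 0.0, 'gripper_width': 1.0055548179944085}
(420, 560, 3)
```

View pics/top0.png

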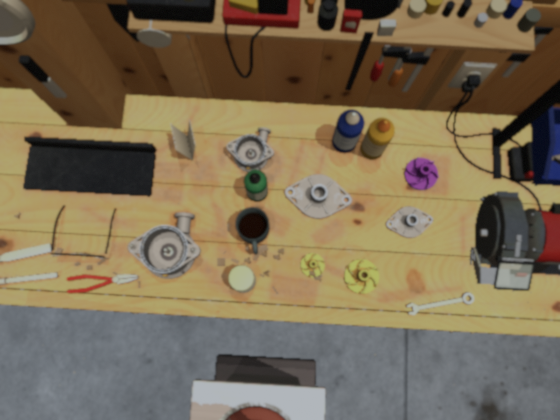

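View pics/scene0.png

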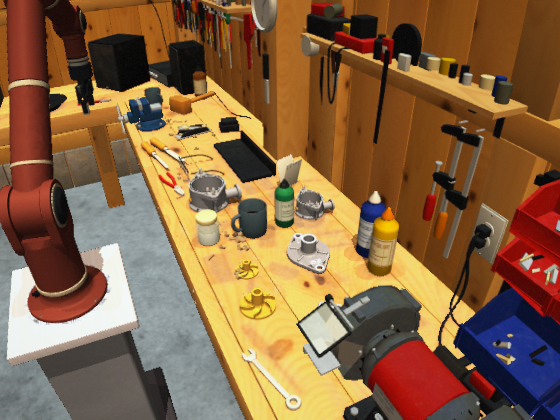

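The pictures show these candidates (top-view pixels):
- **Impellers:** yellow (362,275), larger; yellow (312,263), smaller; purple (421,173), the look-alike.
- **Covers:** (318,194), larger; (409,221), smaller.
- **Pumps:** (167,250), larger; (250,152), smaller, at the back.

The larger one of each fits the description. I'll check this by size and with one enlarged crop.

Run:
```python
from h import *
d=dict(np.load('top0.npz')); X=cloud(d); im=d['pixels']; hsv=cv2.cvtColor(im,cv2.COLOR_BGR2HSV)
cv2.imwrite('pics/crop1.png',cv2.resize(im[140:310,270:450],None,fx=3.3,fy=3.3,interpolation=cv2.INTER_CUBIC))
z=X[...,2]
def win(u,v,r):
    m=np.zeros(z.shape,bool); m[v-r:v+r,u-r:u+r]=1; return m
print('bench z',np.nanmedian(z[285:300,180:300]))
for n,u,v,r,bands in [('pump',167,250,42,[(.062,.078),(.08,.1)]),('cover',318,194,38,[(.006,.02),(.045,.06)]),('scover',409,221,28,[(.004,.02),(.03,.042)]),('imp',362,275,22,[(.004,.022),(.042,.055)]),('simp',312,263,15,[(.003,.02),(.03,.04)])]:
    for lo,hi in bands:
        m=win(u,v,r)&(z>lo)&(z<hi); 
        if m.sum()<3: print(n,lo,'few',m.sum());continue
        P=X[m][:,:2].astype(np.float32); (c,s,a)=cv2.minAreaRect(P)
        print(n,lo,hi,m.sum(),'rect c',np.round(c,4),np.round(s,4),round(a,1),'mean',P.mean(0).round(4), 'medz',np.median(X[m][:,2]).round(4))
# shaft
m=win(167,250,10)&(z>.035)&(z<.065); print('shaft',m.sum(),X[m].mean(0))
for n,u,v in [('jar',241,279),('mug',252,223),('bottle',256,178)]:
    m=win(u,v,15)&(z>.07); P=X[m]; print(n,P[:,:3].min(0),P.max(0))
```

```text
bench z 0.00017128971946968186
pump 0.062 0.078 937 rect c [0.4587 0.2427] [0.1159 0.1612] 33.0 mean [0.4575 0.2463] medz 0.0701
pump 0.08 0.1 36 rect c [0.4556 0.2472] [0.1541 0.0087] 89.7 mean [0.4552 0.2463] medz 0.0878
cover 0.006 0.02 1678 rect c [ 0.6289 -0.1146] [0.1914 0.1836] 1.6 mean [ 0.6202 -0.1186] medz 0.0104
cover 0.045 0.06 105 rect c [ 0.6198 -0.1188] [0.0385 0.0386] 55.5 mean [ 0.6203 -0.1185] medz 0.0516
scover 0.004 0.02 882 rect c [ 0.5707 -0.3522] [0.1417 0.1402] 1.0 mean [ 0.5672 -0.3514] medz 0.0072
scover 0.03 0.042 57 rect c [ 0.5672 -0.3534] [0.026  0.0283] 47.1 mean [ 0.5666 -0.3526] medz 0.0359
imp 0.004 0.022 707 rect c [ 0.4271 -0.2362] [0.1065 0.108 ] 3.1 mean [ 0.4226 -0.2339] medz 0.0072
imp 0.042 0.055 71 rect c [ 0.4231 -0.2362] [0.0266 0.0258] 66.8 mean [ 0.4229 -0.2359] medz 0.0477
simp 0.003 0.02 371 rect c [ 0.4491 -0.111 ] [0.0736 0.0725] 3.0 mean [ 0.4452 -0.1127] medz 0.0059
simp 0.03 0.04 36 rect c [ 0.4442 -0.1124] [0.0175 0.017 ] 57.5 mean [ 0.4444 -0.1121] medz 0.0335
shaft 23 [0.45459344 0.24533755 0.04941433]
jar [0.36734581 0.02742846 0.07418132] [0.42544268 0.08637077 0.09209199]
mug [0.49056614 0.00402772 0.07023402] [0.56292231 0.07593957 0.09563745]
bottle [0.59702498 0.00955973 0.07037073] [0.65126067 0.06547651 0.15095581]
```

View pics/crop1.png

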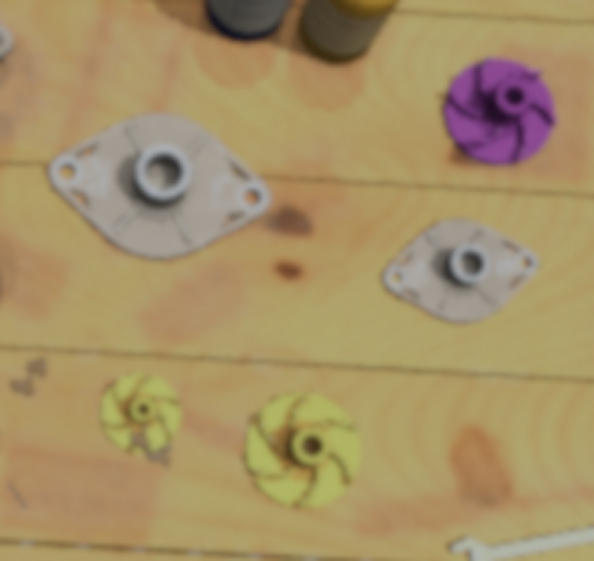

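The crop confirms it. The big yellow impeller is at crop (302,448), hub up, with an 86 mm disc and 48 mm hub. The big cover is at crop (160,185), holes at (67,170) and (252,196), stub top 52 mm. The purple one and the 0.7-size parts are the ones to leave. Next I plan the approach along an arc.

```bash
cat > plan.py <<'E'
from h import *
from scipy.spatial.transform import Rotation as Ro
import json
def plan(wps,jaw,step=38,p=None,R=None,v=None):
    """wps: list of (x,y,z,yaw_deg of tool y from world X); level tool."""
    s=arm.get_state(); p=np.array(s['tool_pos']) if p is None else p; R=Ro.from_rotvec(s['ee_rot']) if R is None else R
    rows=[]
    for x,y,z,yaw in wps:
        c,sn=np.cos(np.radians(yaw)),np.sin(np.radians(yaw)); ty=np.array([c,sn,0]); tz=np.array([0,0,-1.])
        Rt=Ro.from_matrix(np.stack([np.cross(ty,tz),ty,tz],1)); g=np.array([x,y,z])
        while True:
            dp=(g-p)*1000; dr=np.degrees((R.inv()*Rt).as_rotvec())
            n=max(int(np.ceil(np.linalg.norm(dp)/step-.02)),int(np.ceil(np.linalg.norm(dr)/7-.02)),1)
            a=np.round(R.inv().apply(dp/n),0 if n>1 else 1); b=np.round(dr/n,0 if n>1 else 1)
            if np.abs(a).max()<.3 and np.abs(b).max()<.2: break
            rows.append([a.tolist(),b.tolist(),jaw]); p=p+R.apply(a)/1000; R=R*Ro.from_rotvec(np.radians(b))
            if n==1: break
    for i in range(0,len(rows),8): print(json.dumps(rows[i:i+8]).replace('.0,',',').replace('.0]',']'))
    print(len(rows),'end',p)
E
python3 - <<'E'
from plan import *
d=dict(np.load('top0.npz')); X=cloud(d); z=X[...,2]
m=np.zeros(z.shape,np.uint8); m[210:290,125:210]=((z>.082)&(z<.1))[210:290,125:210]
n,l,s,c=cv2.connectedComponentsWithStats(m)
for i in range(1,n): print('stud?',s[i,4],c[i],X[l==i].mean(0),onplane(d,c[i][0],c[i][1],.09))
h=onplane(d,[290.3,346.4],[191.5,199.4],.01); print('holes',h,'mid',h.mean(0),np.degrees(np.arctan2(*(h[0]-h[1])[[1,0]])))
plan([(.30,.54,.25,50),(.45,.38,.25,20),(.55,.1,.24,0),(.5,-.13,.2,0),(.423,-.236,.15,0)],100)
E
```

```text
stud? 16 [131.     245.5625] [0.45541181 0.31854595 0.08884248] [0.45526843 0.31820633 0.09      ]
stud? 16 [192.25  249.375] [0.4548031  0.17410277 0.08853662] [0.45462199 0.17384697 0.09      ]
holes [[ 0.62708045 -0.0484043   0.01      ]
 [ 0.61465687 -0.1920967   0.01      ]] mid [ 0.62086866 -0.1202505   0.01      ] 85.05852115819582
[[[-31, -10, -4], [-0, 0, 5], 100], [[-32, -8, -4], [-0, 0, 5], 100], [[-33, -5, -4], [-0, 0, 5], 100], [[-33, -2, -4], [-0, 0, 5], 100], [[-33.6, 1.5, -3.6], [-0.1, 0.1, 5.7], 100], [[-36, -4, -0], [-0, -0, 5], 100], [[-37, -1, -0], [-0, -0, 5], 100], [[-36, 2, -0], [-0, -0, 5], 100]]
[[[-36, 5, -0], [-0, -0, 5], 100], [[-36, 8, -0], [-0, -0, 5], 100], [[-35, 11.5, -0.2], [-0, -0, 5], 100], [[-37, -0, 1], [-0, -0, 2], 100], [[-37, 1, 1], [-0, -0, 3], 100], [[-37, 3, 1], [-0, -0, 2], 100], [[-37, 4, 1], [-0, -0, 3], 100], [[-37, 6, 1], [-0, -0, 2], 100]]
[[[-36, 8, 2], [-0, -0, 3], 100], [[-36, 9, 1], [-0, -0, 2], 100], [[-35.8, 11, 1.9], [-0.1, -0, 3], 100], [[-33, -7, 6], [0, -0, -0], 100], [[-33, -7, 6], [0, -0, -0], 100], [[-33, -7, 6], [0, -0, -0], 100], [[-33, -7, 5], [0, -0, -0], 100], [[-33, -7, 6], [0, -0, -0], 100]]
[[[-33, -7, 5], [0, -0, -0], 100], [[-32, -8, 5.9], [0, -0, -0], 100], [[-27, -19, 12], [0, -0, -0], 100], [[-26, -19, 13], [0, -0, -0], 100], [[-27, -20, 12], [0, -0, -0], 100], [[-26.1, -19, 12.9], [0, -0, -0], 100]]
30 end [ 0.42301102 -0.23604815  0.14996391]
```

Call:
step_arm([
  [[-31,-10,-4],[0,0,5],100],
  [[-32,-8,-4],[0,0,5],100],
  [[-33,-5,-4],[0,0,5],100],
  [[-33,-2,-4],[0,0,5],100],
  [[-34,1,-4],[0,0,6],100],
  [[-36,-4,0],[0,0,5],100],
  [[-37,-1,0],[0,0,5],100],
  [[-36,2,0],[0,0,5],100],
])

```text
time_s: 0.77
tool_pos: [0.3759, 0.4585, 0.2509]
ee_rot: [-1.464, -2.779, 0.002]
ft_force: [0.5, 1.5, -0.8]
gripper_width: 1.002
gripper_force: 0.0
```

Call:
step_arm([
  [[-36,5,0],[0,0,5],100],
  [[-36,8,0],[0,0,5],100],
  [[-35,11,0],[0,0,5],100],
  [[-37,0,1],[0,0,2],100],
  [[-37,1,1],[0,0,3],100],
  [[-37,3,1],[0,0,2],100],
  [[-37,4,1],[0,0,3],100],
  [[-37,6,1],[0,0,2],100],
])

```text
time_s: 1.43
tool_pos: [0.51, 0.2017, 0.2459]
ee_rot: [-2.069, -2.363, 0.001]
ft_force: [0.5, -0.7, -0.0]
gripper_width: 0.999
gripper_force: 0.0
```

Call:
step_arm([
  [[-36,8,2],[0,0,3],100],
  [[-36,9,1],[0,0,2],100],
  [[-36,11,2],[0,0,3],100],
  [[-33,-7,6],[0,0,0],100],
  [[-33,-7,6],[0,0,0],100],
  [[-33,-7,6],[0,0,0],100],
  [[-33,-7,5],[0,0,0],100],
  [[-33,-7,6],[0,0,0],100],
])

```text
time_s: 2.1
tool_pos: [0.5107, -0.0679, 0.2119]
ee_rot: [-2.227, -2.216, 0.001]
ft_force: [0.0, -0.8, 0.2]
gripper_width: 1.001
gripper_force: 0.0
```

Call:
step_arm([
  [[-33,-7,5],[0,0,0],100],
  [[-32,-8,6],[0,0,0],100],
  [[-27,-19,12],[0,0,0],100],
  [[-26,-19,13],[0,0,0],100],
  [[-27,-20,12],[0,0,0],100],
  [[-26,-19,13],[0,0,0],100],
  [[0,0,0],[0,0,0],100],
  [[0,0,0],[0,0,0],100],
])

```text
time_s: 2.77
tool_pos: [0.4165, -0.2387, 0.1506]
ee_rot: [-2.232, -2.208, 0.002]
ft_force: [0.7, 0.6, 0.7]
gripper_width: 1.0
gripper_force: 0.0
```

```bash
cat > hub.py <<'E'
from plan import *
def hub(d,lo,hi,guess,r):
    X=cloud(d); m=(X[...,2]>lo)&(X[...,2]<hi)&(np.hypot(X[...,0]-guess[0],X[...,1]-guess[1])<r)
    P=X[m]; (c,rad)=cv2.minEnclosingCircle(P[:,:2].astype(np.float32)); return m.sum(),np.round(c,4),round(rad,4),P.mean(0).round(4)
E
python3 - <<'E'
from hub import *
s=arm.get_state(); print(s['time_s'],s['tool_pos'],s['joints'].round(2))
d=get('wrist','w1.png'); print(hub(d,.042,.053,(.423,-.236),.025))
X=cloud(d); print('cam',-np.array(d['R']).T@d['t'])
E
```

```text
2.7667 [ 0.41646347 -0.23867842  0.1506351 ] [ 0.22  0.49  0.37  2.01 -0.27  0.69  0.74]
(np.int64(675), array([ 0.42  , -0.2366]), 0.0139, array([ 0.4199, -0.2359,  0.0471]))
cam [ 0.41722303 -0.16783133  0.29303027]
```

View pics/w1.png

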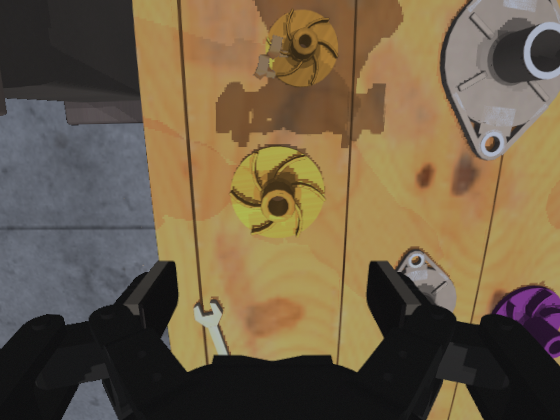

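The wrist view shows the big impeller at (277,195), centred between the fingers at (165,290) and (385,290). Now I go down and grip.

Call:
step_arm([
  [[2,5,20],[0,0,0],100],
  [[0,0,25],[0,0,0],100],
  [[0,0,25],[0,0,0],100],
  [[0,0,25],[0,0,0],100],
  [[0,0,20],[0,0,0],100],
  [[0,0,12],[0,0,0],100],
  [[0,0,0],[0,0,0],100],
  [[0,0,0],[0,0,0],60],
])

```text
time_s: 3.48
tool_pos: [0.4247, -0.2338, 0.0242]
ee_rot: [-2.224, -2.218, -0.001]
ft_force: [0.6, -0.2, -0.2]
gripper_width: 0.885
gripper_force: 0.0
```

Call:
step_arm([
  [[0,0,0],[0,0,0],0],
  [[0,0,0],[0,0,0],0],
  [[0,0,0],[0,0,0],0],
  [[0,0,0],[0,0,0],0],
  [[0,0,0],[0,0,0],0],
  [[0,0,0],[0,0,0],0],
  [[0,0,0],[0,0,0],0],
  [[0,0,0],[0,0,0],0],
])

```text
time_s: 4.15
tool_pos: [0.4236, -0.2351, 0.0254]
ee_rot: [2.227, 2.215, 0.001]
ft_force: [-0.6, 0.8, 6.0]
gripper_width: 0.302
gripper_force: 58.7
```

Call:
step_arm([
  [[0,0,-10],[0,0,0],0],
  [[0,0,-20],[0,0,0],0],
  [[0,0,-25],[0,0,0],0],
  [[0,0,-25],[0,0,0],0],
  [[0,0,-25],[0,0,0],0],
  [[0,0,-25],[0,0,0],0],
  [[0,0,-15],[0,0,0],0],
  [[0,0,0],[0,0,0],0],
])

```text
time_s: 4.82
tool_pos: [0.4251, -0.2361, 0.1728]
ee_rot: [2.223, 2.21, 0.004]
ft_force: [-0.0, -0.3, -3.2]
gripper_width: 0.299
gripper_force: 59.8
```

Run:
```python
from hub import *
s=arm.get_state(); p=s['tool_pos']; print(p,s['ft_force'],s['ee_rot'])
d=get('wrist','w2.png'); X=cloud(d)
hsv=cv2.cvtColor(d['pixels'],cv2.COLOR_BGR2HSV); cv2.imwrite('pics/w2.png',d['pixels'])
m=cv2.inRange(hsv,(20,80,60),(33,255,255))>0
print(m.sum()); m&=(X[...,2]>p[2]-.05)
P=X[m]; print(P.shape,P.mean(0) if len(P) else 0, P.min(0),P.max(0), np.median(P[:,2]-p[2]))
plan([(.455,0,.19,0),(.455,.246,.165,0)],0,step=32)
```

```text
[ 0.42512831 -0.23613807  0.17277109] [-0.0172869  -0.29786189 -3.15258979] [2.2226585  2.21046257 0.00395946]
32054
(1973, 3) [ 0.42484819 -0.23927094  0.16768222] [ 0.38217883 -0.28143655  0.15080464] [ 0.48891043 -0.20537322  0.26467181] -0.019385507362458615
[[[29, 4, -2], [0, 0, -0], 0], [[29, 4, -2], [0, 0, -0], 0], [[30, 4, -3], [0, 0, -0], 0], [[29, 4, -2], [0, 0, -0], 0], [[30, 3, -3], [0, 0, -0], 0], [[29, 4, -2], [0, 0, -0], 0], [[30, 3, -3], [0, 0, -0], 0], [[29.5, 3.6, -2.4], [0.2, 0.1, -0.3], 0]]
[[[31, 0, 3], [-0, -0, -0], 0], [[31, 0, 3], [-0, -0, -0], 0], [[31, 0, 3], [-0, -0, -0], 0], [[31, 0, 3], [-0, -0, -0], 0], [[30, 0, 3], [-0, -0, -0], 0], [[31, 0, 3], [-0, -0, -0], 0], [[30, 0, 4], [-0, -0, -0], 0], [[31, 0, 3.1], [-0, -0, -0], 0]]
16 end [0.45499688 0.24601425 0.16502521]
```

View pics/w2.png

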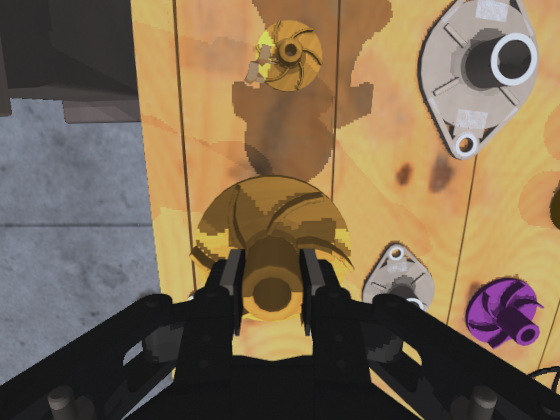

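The impeller is held upright, its hub at (272,290) between the pads. Now I carry it across.

Call:
step_arm([
  [[15,2,-2],[0,0,0],0],
  [[29,4,-2],[0,0,0],0],
  [[30,4,-3],[0,0,0],0],
  [[30,4,-2],[0,0,0],0],
  [[30,4,-3],[0,0,0],0],
  [[30,4,-2],[0,0,0],0],
  [[30,4,-3],[0,0,0],0],
  [[30,4,-2],[0,0,0],0],
])

```text
time_s: 5.53
tool_pos: [0.4534, -0.0097, 0.187]
ee_rot: [-2.226, -2.214, 0.004]
ft_force: [1.8, 0.5, -2.7]
gripper_width: 0.297
gripper_force: 59.7
```

Call:
step_arm([
  [[31,0,0],[0,0,0],0],
  [[31,0,0],[0,0,0],0],
  [[31,0,0],[0,0,0],0],
  [[31,0,0],[0,0,0],0],
  [[30,0,0],[0,0,0],0],
  [[30,0,0],[0,0,0],0],
  [[30,0,0],[0,0,0],0],
  [[20,0,0],[0,0,0],0],
])

```text
time_s: 6.2
tool_pos: [0.4541, 0.2262, 0.1864]
ee_rot: [-2.221, -2.218, 0.004]
ft_force: [-0.2, 0.8, -2.7]
gripper_width: 0.302
gripper_force: 59.7
```

Call:
step_arm([
  [[10,0,0],[0,0,0],0],
  [[5,0,0],[0,0,0],0],
  [[0,0,0],[0,0,0],0],
  [[0,0,0],[0,0,0],0],
  [[0,0,0],[0,0,0],0],
  [[0,0,0],[0,0,0],0],
  [[0,0,0],[0,0,0],0],
  [[0,0,0],[0,0,0],0],
])

```text
time_s: 6.87
tool_pos: [0.4563, 0.2369, 0.1885]
ee_rot: [2.229, 2.214, 0.0]
ft_force: [0.7, 0.1, -3.6]
gripper_width: 0.305
gripper_force: 59.7
```

Run:
```python
from hub import *
s=arm.get_state(); p=s['tool_pos']; print(p,s['ee_rot'])
d=get('wrist','w3.png'); np.savez('w3.npz',**d); X=cloud(d); z=X[...,2]
print('top hub', *[hub(d,p[2]+a,p[2]+a+.006,p[:2],.02) for a in (.017,.02,.023)])
m=((z>.083)&(z<.096)).astype(np.uint8); n,l,st,c=cv2.connectedComponentsWithStats(m)
for i in range(1,n):
    if st[i,4]>15: print('stud?',st[i],X[l==i].mean(0).round(4))
m=(z>.066)&(z<.074)&(np.hypot(X[...,0]-.455,X[...,1]-.246)<.1); P=X[m]; print('rim',m.sum(),cv2.minAreaRect(P[:,:2].astype(np.float32)))
```

```text
[0.45633443 0.23691641 0.18847624] [2.22889602e+00 2.21377270e+00 7.91196910e-05]
top hub (np.int64(2369), array([0.4564, 0.2395]), 0.0187, array([0.456 , 0.2372, 0.2097])) (np.int64(2164), array([0.4564, 0.2398]), 0.0186, array([0.4561, 0.237 , 0.2105])) (np.int64(385), array([0.4563, 0.2394]), 0.0188, array([0.4572, 0.2413, 0.2138]))
stud? [261  94  14  16 176] [0.4532 0.3176 0.0883]
stud? [547 211  13   6  39] [0.6926 0.2308 0.0877]
stud? [551 251   9  12  65] [0.7046 0.192  0.0867]
stud? [371 375   9  13  42] [0.5526 0.0649 0.0876]
rim 4139 ((0.45096150040626526, 0.28254592418670654), (0.11497597396373749, 0.10034319013357162), 2.5844831466674805)
```

View pics/w3.png

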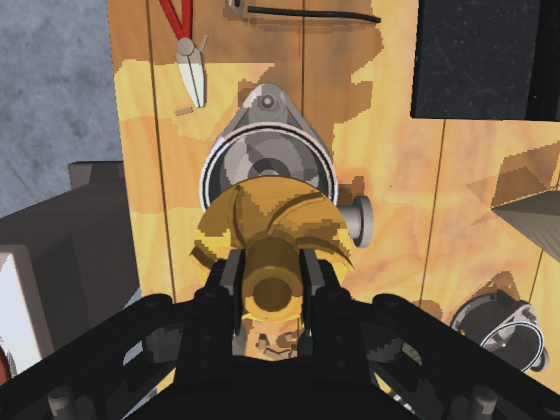

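The wrist view shows the far stud tip at (267,101), the shaft tip just visible near (267,172), and the hub top at (272,292). I'll measure these relative to each other in this one view.

Run:
```python
from hub import *
d=dict(np.load('w3.npz')); X=cloud(d); im=d['pixels']; g=cv2.cvtColor(im,cv2.COLOR_BGR2GRAY)
hsv=cv2.cvtColor(im,cv2.COLOR_BGR2HSV)
c=np.array([.4563,.2369]); z=X[...,2]
m=((z>.207)&(z<.216)&(hsv[...,1]>90)).astype(np.uint8); m[:240]=0; m[:,:220]=0;m[:,330:]=0
ys,xs=np.where(m); P=X[m>0]; print('hub top yellow',m.sum(),xs.min(),xs.max(),ys.min(),ys.max(),P.min(0),P.max(0),P.mean(0))
cs,_=cv2.findContours(m,cv2.RETR_EXTERNAL,cv2.CHAIN_APPROX_NONE); k=max(cs,key=cv2.contourArea); e=cv2.minEnclosingCircle(k); print(e,onplane(d,e[0][0],e[0][1],.2113))
# shaft
m=((z>.03)&(z<.06)&(np.hypot(X[...,0]-.454,X[...,1]-.246)<.02)); ys,xs=np.where(m); print('shaft',m.sum(),X[m].mean(0) if m.sum() else 0,xs.min(),xs.max(),ys.min(),ys.max())
print(onplane(d,[267,267],[101,172],np.array(.092)), onplane(d,267,172,.054))
cr=cv2.resize(np.vstack([im[80:190,200:340],im[240:340,200:340]]),None,fx=2.8,fy=2.8,interpolation=cv2.INTER_CUBIC); cv2.imwrite('pics/c3.png',cr)
```

```text
hub top yellow 2200 241 303 261 321 [0.44307734 0.22170266 0.2070033 ] [0.46876019 0.24920778 0.21584597] [0.45591288 0.23636805 0.21021082]
((270.9716796875, 296.62896728515625), 35.68675231933594) [0.45549996 0.23480642 0.2113    ]Traceback (most recent call last):
  File "<stdin>", line 9, in <module>
    return umr_minimum(a, axis, None, out, keepdims, initial, where)
ValueError: zero-size array to reduction operation minimum which has no identity
```

Call:
step_arm([
  [[5,-1,0],[0,0,0],0],
  [[5,-1,5],[0,0,0],0],
  [[0,0,15],[0,0,0],0],
  [[0,0,20],[0,0,0],0],
  [[0,0,20],[0,0,0],0],
  [[0,0,15],[0,0,0],0],
  [[0,0,5],[0,0,0],0],
  [[0,0,0],[0,0,0],0],
])

```text
time_s: 7.58
tool_pos: [0.4532, 0.2479, 0.1069]
ee_rot: [-2.226, -2.216, 0.005]
ft_force: [-0.2, -0.3, -2.9]
gripper_width: 0.302
gripper_force: 59.6
```

Call:
step_arm([
  [[0,0,0],[0,0,0],0],
  [[0,0,0],[0,0,0],0],
  [[0,0,0],[0,0,0],0],
  [[0,0,0],[0,0,0],0],
  [[0,0,0],[0,0,0],0],
  [[0,0,0],[0,0,0],0],
  [[0,0,0],[0,0,0],0],
  [[0,0,0],[0,0,0],0],
])

```text
time_s: 8.25
tool_pos: [0.4542, 0.2477, 0.1084]
ee_rot: [2.227, 2.215, 0.0]
ft_force: [-0.1, 0.6, -3.7]
gripper_width: 0.3
gripper_force: 59.7
```

Run:
```python
from hub import *
s=arm.get_state(); p=s['tool_pos']; print(p,s['ee_rot'],s['ft_force'])
d=get('wrist'); np.savez('w4.npz',**d); X=cloud(d); z=X[...,2]; im=d['pixels']
m=((z>.083)&(z<.096)).astype(np.uint8); n,l,st,c=cv2.connectedComponentsWithStats(m)
for i in range(1,n):
    if st[i,4]>15: print('stud?',st[i],X[l==i].mean(0).round(4))
hsv=cv2.cvtColor(im,cv2.COLOR_BGR2HSV); h=p[2]+.023
m=((z>h-.004)&(z<h+.004)&(hsv[...,1]>90)); m[:240]=0; m[:,:220]=0;m[:,330:]=0
P=X[m]; print(P.min(0),P.max(0))
# disc extents at top-of-disc height
m=(np.abs(z-(p[2]-.019))<.004)&(hsv[...,1]>90)&(hsv[...,0]>18)&(np.hypot(X[...,0]-p[0],X[...,1]-p[1])<.06); P=X[m]; print('disc',P.min(0),P.max(0))
cv2.imwrite('pics/w4.png',im)
```

```text
[0.45421057 0.24773208 0.10839072] [2.22740978e+00 2.21542989e+00 1.31129206e-04] [-0.06537587  0.59758717 -3.66377487]
stud? [259 106  22  22 372] [0.4529 0.318  0.0883]
stud? [ 192  175  160   91 7994] [0.4526 0.2668 0.0893]
stud? [314 249  34  36 388] [0.4875 0.2396 0.0887]
stud? [195 264  14  22 108] [0.4148 0.2336 0.0885]
stud? [283 305  20  16 104] [0.4672 0.2079 0.0893]
stud? [249 316  14   5  32] [0.4435 0.2052 0.0887]
stud? [263 349  16  11 149] [0.4525 0.1771 0.0864]
[0.44097125 0.23250709 0.12739135] [0.46666347 0.2602816  0.13488274]
disc [0.41104434 0.20249575 0.08673145] [0.49670384 0.28091747 0.09283743]
```

View pics/w4.png

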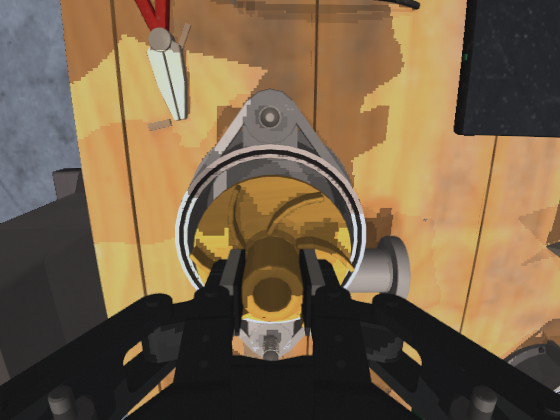

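The view shows the impeller concentric in the chamber mouth, with stud tips at (269,117) and (270,354). Only −1 mm in x is needed, so I lower it.

Call:
step_arm([
  [[0,-1,8],[0,0,0],0],
  [[0,0,10],[0,0,0],0],
  [[0,0,10],[0,0,0],0],
  [[0,0,6],[0,0,0],0],
  [[0,0,4],[0,0,0],0],
  [[0,0,4],[0,0,0],0],
  [[0,0,4],[0,0,0],0],
  [[0,0,0],[0,0,0],0],
])

```text
time_s: 8.97
tool_pos: [0.4529, 0.2475, 0.0616]
ee_rot: [-2.227, -2.215, 0.002]
ft_force: [-0.0, 0.2, -2.9]
gripper_width: 0.301
gripper_force: 59.7
```

Call:
step_arm([
  [[0,0,4],[0,0,0],0],
  [[0,0,4],[0,0,0],0],
  [[0,0,4],[0,0,0],0],
  [[0,0,3],[0,0,0],0],
  [[0,0,2],[0,0,0],0],
  [[0,0,1],[0,0,0],0],
  [[0,0,0],[0,0,0],0],
  [[0,0,0],[0,0,0],0],
])

```text
time_s: 9.63
tool_pos: [0.4533, 0.2477, 0.0443]
ee_rot: [2.227, 2.215, 0.0]
ft_force: [0.0, -0.1, -2.7]
gripper_width: 0.3
gripper_force: 59.7
```

Call:
step_arm([
  [[0,0,1],[0,0,0],0],
  [[0,0,1],[0,0,0],0],
  [[0,0,1],[0,0,0],0],
  [[0,0,0.5],[0,0,0],0],
  [[0,0,0.5],[0,0,0],0],
  [[0,0,0.5],[0,0,0],0],
  [[0,0,0],[0,0,0],0],
  [[0,0,0],[0,0,0],0],
])

```text
time_s: 10.3
tool_pos: [0.4532, 0.2478, 0.0405]
ee_rot: [-2.227, -2.215, -0.001]
ft_force: [-1.4, -0.9, 5.8]
gripper_width: 0.301
gripper_force: 60.6
```

Contact is at the home height of 0.0405. I open only a little, let it settle and rise.

Call:
step_arm([
  [[0,0,0],[0,0,0],40],
  [[0,0,0],[0,0,0],46],
  [[0,0,0],[0,0,0],52],
  [[0,0,0],[0,0,0],52],
  [[0,0,0],[0,0,0],52],
  [[0,0,0],[0,0,0],52],
  [[0,0,0],[0,0,0],52],
  [[0,0,0],[0,0,0],52],
])

```text
time_s: 10.97
tool_pos: [0.4532, 0.2477, 0.0398]
ee_rot: [2.227, 2.215, -0.0]
ft_force: [-0.6, 0.0, 0.0]
gripper_width: 0.52
gripper_force: 0.0
```

Call:
step_arm([
  [[0,0,-6],[0,0,0],52],
  [[0,0,-15],[0,0,0],52],
  [[0,0,-25],[0,0,0],52],
  [[0,0,-30],[0,0,0],52],
  [[0,0,-35],[0,0,0],60],
  [[0,0,-35],[0,0,0],80],
  [[0,0,-20],[0,0,0],100],
  [[0,0,-5],[0,0,0],100],
])

```text
time_s: 11.63
tool_pos: [0.4554, 0.2484, 0.2153]
ee_rot: [2.226, 2.214, 0.013]
ft_force: [0.7, 0.1, 1.1]
gripper_width: 0.985
gripper_force: 0.0
```

Run:
```python
from hub import *
s=arm.get_state(); p=s['tool_pos']; print(p,s['ee_rot'],s['ft_force'])
d=get('wrist'); print(hub(d,.055,.069,(.453,.2465),.022)); X=cloud(d); z=X[...,2]
m=((z>.083)&(z<.096)).astype(np.uint8); n,l,st,c=cv2.connectedComponentsWithStats(m)
for i in range(1,n):
    if st[i,4]>15: print('stud?',st[i],X[l==i].mean(0).round(4))
plan([(.53,.12,.26,0),(.60,-.05,.26,0),(.617,-.12,.2,-5)],100,step=36)
```

```text
[0.45538542 0.24842941 0.21534649] [2.22631809 2.2136785  0.0133273 ] [0.667836   0.07953182 1.05286442]
(np.int64(489), array([0.4527, 0.2461]), 0.014, array([0.4526, 0.2469, 0.0619]))
stud? [261 111  14  14 144] [0.4528 0.3183 0.0881]
stud? [523 207  37  14 144] [0.7052 0.2352 0.0895]
stud? [525 243  35  20 351] [0.7171 0.1954 0.0894]
stud? [263 272  11  12 103] [0.452  0.1757 0.0881]
stud? [187 354  28  18 213] [0.3815 0.0767 0.0845]
stud? [332 357  29  11 164] [0.5307 0.0767 0.0871]
[[[-26, 15, -9], [0, -0, -0], 100], [[-25, 15, -9], [0, -0, -0], 100], [[-26, 15, -9], [0, -0, -0], 100], [[-25, 16, -9], [0, -0, -0], 100], [[-25.7, 15.2, -9.9], [0.3, -0.2, -0.3], 100], [[-28, 12, 0], [0, -0, -0], 100], [[-28, 12, 0], [0, -0, -0], 100], [[-29, 12, 0], [0, -0, -0], 100]]
[[[-28, 11, 0], [0, -0, -0], 100], [[-29, 12, 0], [0, -0, -0], 100], [[-28, 11, 0], [0, -0, -0], 100], [[-23, 6, 20], [0, -0, 2], 100], [[-23, 6, 20], [0, -0, 1], 100], [[-23.5, 7.1, 20], [0, -0, 2], 100]]
14 end [ 0.61702482 -0.11999652  0.20000478]
```

The impeller is home: hub top at z 0.062, concentric with the studs. Now to the cover.

Call:
step_arm([
  [[-15,10,-9],[0,0,0],100],
  [[-25,15,-9],[0,0,0],100],
  [[-26,15,-9],[0,0,0],100],
  [[-26,16,-9],[0,0,0],100],
  [[-27,15,-10],[0,0,0],100],
  [[-28,12,0],[0,0,0],100],
  [[-28,12,0],[0,0,0],100],
  [[-29,12,0],[0,0,0],100],
])

```text
time_s: 12.35
tool_pos: [0.5586, 0.0421, 0.2553]
ee_rot: [-2.225, -2.214, 0.003]
ft_force: [0.7, 0.0, 0.1]
gripper_width: 0.998
gripper_force: 0.0
```

Call:
step_arm([
  [[-29,11,0],[0,0,0],100],
  [[-30,12,0],[0,0,0],100],
  [[-30,11,0],[0,0,0],100],
  [[-25,6,15],[0,0,2],100],
  [[-24,6,15],[0,0,1],100],
  [[-24,7,20],[0,0,2],100],
  [[0,0,10],[0,0,0],100],
  [[0,0,0],[0,0,0],100],
])

```text
time_s: 13.02
tool_pos: [0.6061, -0.1208, 0.1923]
ee_rot: [-2.321, -2.107, 0.01]
ft_force: [-0.3, 0.5, -0.6]
gripper_width: 0.997
gripper_force: 0.0
```

Call:
step_arm([
  [[0,0,0],[0,0,0],100],
  [[0,0,0],[0,0,0],100],
  [[0,0,0],[0,0,0],100],
  [[0,0,0],[0,0,0],100],
  [[0,0,0],[0,0,0],100],
  [[0,0,0],[0,0,0],100],
  [[0,0,0],[0,0,0],100],
  [[0,0,0],[0,0,0],100],
])

```text
time_s: 13.68
tool_pos: [0.6091, -0.1195, 0.197]
ee_rot: [2.322, 2.116, 0.0]
ft_force: [0.4, -0.4, -0.5]
gripper_width: 1.005
gripper_force: 0.0
```

Run:
```python
from hub import *
s=arm.get_state(); p=s['tool_pos']; print(p,s['ee_rot'],s['ft_force'],s['joints'].round(2))
d=get('wrist','w5.png'); print(hub(d,.046,.056,(.62,-.119),.03)); np.savez('w5.npz',**d)
X=cloud(d); m=(X[...,2]>.007)&(X[...,2]<.014)&(np.hypot(X[...,0]-.62,X[...,1]+.119)<.1); 
print(m.sum(),X[m].min(0),X[m].max(0))
```

```text
[ 0.60913816 -0.11951408  0.19703298] [2.32156508e+00 2.11631409e+00 2.77065986e-04] [ 0.35948749 -0.43032767 -0.46662539] [-0.1   0.63  0.43  1.57 -0.3   1.01  0.33]
(np.int64(748), array([ 0.6175, -0.1199]), 0.0202, array([ 0.6176, -0.1196,  0.0516]))
9862 [ 0.55999454 -0.2060473   0.00700331] [ 0.67507797 -0.03372834  0.01399919]
```

View pics/w5.png

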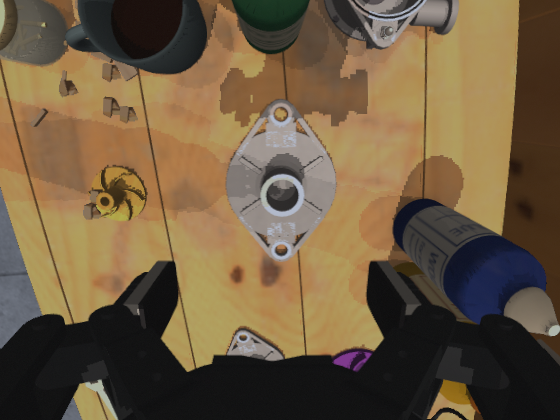

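The wrist view shows the big cover at (281,185), holes at (281,115) and (281,250), stub (283,195), aligned with the tool. I go down and grip.

Call:
step_arm([
  [[0,5,10],[0,0,0],100],
  [[0,5,25],[0,0,0],100],
  [[0,0,32],[0,0,0],100],
  [[0,0,32],[0,0,0],100],
  [[0,0,32],[0,0,0],100],
  [[0,0,24],[0,0,0],100],
  [[0,0,12],[0,0,0],100],
  [[0,0,4],[0,0,0],100],
])

```text
time_s: 14.4
tool_pos: [0.6174, -0.1201, 0.0227]
ee_rot: [-2.319, -2.113, 0.005]
ft_force: [-1.0, 0.2, -0.4]
gripper_width: 0.998
gripper_force: 0.0
```

Run:
```python
from hub import *
d=dict(np.load('w5.npz')); h=onplane(d,[281,281.],[115,250.],.01); print(h,np.degrees(np.arctan2(*(h[0]-h[1])[[1,0]])))
print(arm.get_state()['tool_pos'])
```

```text
[[ 0.62439917 -0.04919859  0.01      ]
 [ 0.61208775 -0.19199667  0.01      ]] 85.07239683218941
[ 0.61744451 -0.12013979  0.02269318]
```

Call:
step_arm([
  [[0,0,0],[0,0,0],60],
  [[0,0,0],[0,0,0],45],
  [[0,0,0],[0,0,0],30],
  [[0,0,0],[0,0,0],10],
  [[0,0,0],[0,0,0],0],
  [[0,0,0],[0,0,0],0],
  [[0,0,0],[0,0,0],0],
  [[0,0,0],[0,0,0],0],
])

```text
time_s: 15.07
tool_pos: [0.6199, -0.1209, 0.0279]
ee_rot: [2.321, 2.115, 0.002]
ft_force: [-1.7, 1.0, 5.6]
gripper_width: 0.448
gripper_force: 61.4
```

Call:
step_arm([
  [[0,0,-5],[0,0,0],0],
  [[0,0,-15],[0,0,0],0],
  [[0,0,-25],[0,0,0],0],
  [[0,0,-35],[0,0,0],0],
  [[0,0,-35],[0,0,0],0],
  [[0,0,-35],[0,0,0],0],
  [[0,0,-35],[0,0,0],0],
  [[0,0,-30],[0,0,0],0],
])

```text
time_s: 15.73
tool_pos: [0.6183, -0.1202, 0.2423]
ee_rot: [-2.322, -2.116, 0.001]
ft_force: [1.2, -0.4, -5.6]
gripper_width: 0.447
gripper_force: 61.3
```

Run:
```python
from hub import *
s=arm.get_state(); print(s['tool_pos'],s['ft_force'],s['ft_torque'],s['gripper_force'],s['joints'].round(2))
plan([(.52,-.02,.25,0),(.455,.15,.25,0),(.4535,.247,.25,0)],0,step=30)
```

```text
[ 0.61831995 -0.12021325  0.24234009] [ 1.24816999 -0.40177213 -5.58626116] [-0.01239028 -0.13409163 -0.02179919] 61.34249567985535 [-0.1   0.61  0.45  1.48 -0.28  1.12  0.31]
[[[18, -21, -2], [-0, -0, -1], 0], [[19, -21, -1], [-0, -0, -1], 0], [[19, -21, -2], [-0, -0, -1], 0], [[19, -21, -1], [-0, -0, -1], 0], [[19.4, -19.9, -1.6], [-0, -0, -1.3], 0], [[24, -9, 0], [-0, -0, -0], 0], [[24, -9, 0], [-0, -0, -0], 0], [[24, -9, 0], [-0, -0, -0], 0]]
[[[24, -10, 0], [-0, -0, -0], 0], [[25, -9, 0], [-0, -0, -0], 0], [[24, -10, 0], [-0, -0, -0], 0], [[24.9, -9.1, 0.1], [-0, -0, -0], 0], [[24, -0, 0], [-0, -0, -0], 0], [[24, -1, 0], [-0, -0, -0], 0], [[25, -0, 0], [-0, -0, -0], 0], [[24, -0.5, 0.1], [-0, -0, -0], 0]]
16 end [0.45350417 0.24696012 0.2499554 ]
```

Call:
step_arm([
  [[10,-11,-2],[0,0,-1],0],
  [[19,-21,-1],[0,0,-1],0],
  [[19,-21,-2],[0,0,-1],0],
  [[20,-21,-1],[0,0,-1],0],
  [[20,-20,-2],[0,0,-0.6],0],
  [[25,-11,0],[0,0,0],0],
  [[25,-11,0],[0,0,0],0],
  [[25,-11,0],[0,0,0],0],
])

```text
time_s: 16.4
tool_pos: [0.4958, 0.0488, 0.2482]
ee_rot: [-2.235, -2.206, 0.002]
ft_force: [0.9, -0.4, -6.4]
gripper_width: 0.448
gripper_force: 61.8
```

Call:
step_arm([
  [[25,-11,0],[0,0,0],0],
  [[26,-10,0],[0,0,0],0],
  [[25,-11,0],[0,0,0],0],
  [[25,-9,0],[0,0,0],0],
  [[24,-3,0],[0,0,0],0],
  [[24,-1,0],[0,0,0],0],
  [[20,0,0],[0,0,0],0],
  [[10,0,0],[0,0,0],0],
])

```text
time_s: 17.07
tool_pos: [0.4533, 0.2309, 0.2479]
ee_rot: [-2.228, -2.211, 0.001]
ft_force: [0.3, 1.3, -6.8]
gripper_width: 0.448
gripper_force: 61.8
```

Call:
step_arm([
  [[0,0,0],[0,0,0],0],
  [[0,0,0],[0,0,0],0],
  [[0,0,0],[0,0,0],0],
  [[0,0,0],[0,0,0],0],
  [[0,0,0],[0,0,0],0],
  [[0,0,0],[0,0,0],0],
  [[0,0,0],[0,0,0],0],
  [[0,0,0],[0,0,0],0],
])

```text
time_s: 17.73
tool_pos: [0.4551, 0.227, 0.2489]
ee_rot: [-2.236, -2.207, 0.0]
ft_force: [-0.0, -1.3, -5.8]
gripper_width: 0.447
gripper_force: 61.8
```

Run:
```python
from hub import *
s=arm.get_state(); p=s['tool_pos']; print(p,s['ee_rot'],s['ft_force'],s['gripper_force'])
d=get('wrist','w6.png'); np.savez('w6.npz',**d)
d=get('scene'); np.savez('s6.npz',**d)
```

```text
[0.45513977 0.22703706 0.24885515] [-2.23568903e+00 -2.20707856e+00  7.25365323e-05] [-0.04671079 -1.34821945 -5.84893826] 61.81019067764282
```

View pics/w6.png

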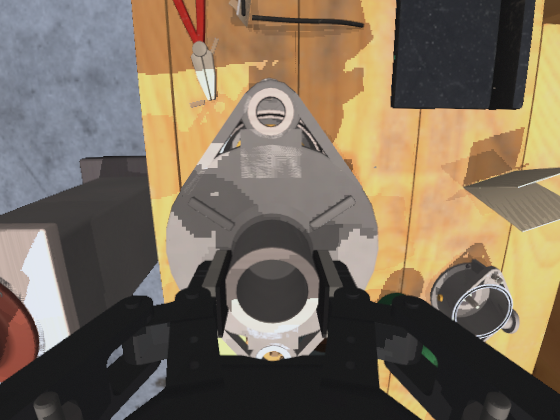

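The cover is held with its far hole at (270,112) and its stub between the pads. I'll measure its tilt and hole positions in this view.

```bash
cat > cov.py <<'E'
from hub import *
def cov(d,p):
    X=cloud(d); z=X[...,2]; zt=p[2]-.018
    m=(np.abs(z-zt)<.012)&(np.hypot(X[...,0]-p[0],X[...,1]-p[1]-.0)<.1)&(X[...,1]>p[1]+.03)
    P=X[m]; c=np.linalg.lstsq(np.c_[P-0*P,np.ones(len(P))][:,[0,1,3]],P[:,2],rcond=None)[0]
    r=P[:,2]-np.c_[P[:,:2],np.ones(len(P))]@c; k=np.abs(r)<.002
    c=np.linalg.lstsq(np.c_[P[k][:,:2],np.ones(k.sum())],P[k][:,2],rcond=None)[0]
    print('plate n',k.sum(),'slope deg',np.degrees(c[:2]).round(2),'z at tcp',(c[0]*p[0]+c[1]*p[1]+c[2]).round(4),'(underside -.010)')
    # hole: region inside plate not at plate height
    m2=(np.abs(z-(X[...,0]*c[0]+X[...,1]*c[1]+c[2]))<.004)
    mk=(m2&(np.hypot(X[...,0]-p[0],X[...,1]-p[1])<.12)).astype(np.uint8)
    cs,hi=cv2.findContours(mk,cv2.RETR_CCOMP,cv2.CHAIN_APPROX_NONE)
    out=[]
    for k,h in zip(cs,hi[0]):
        if h[3]>=0 and cv2.contourArea(k)>80:
            (u,v),r=cv2.minEnclosingCircle(k); M=cv2.moments(k); u,v=M['m10']/M['m00'],M['m01']/M['m00']
            g=onplane(d,u,v,0.); X3=onplane(d,u,v,c[0]*p[0]+c[1]*(p[1]+.072)+c[2]); print('hole px',round(u,1),round(v,1),round(r,1),cv2.contourArea(k),'->',X3.round(4),'rel tcp',(X3-p).round(4))
    return X,c
E
python3 - <<'E'
from cov import *
d=dict(np.load('w6.npz')); p=np.array([.45514,.22704,.24886]); X,c=cov(d,p)
im=d['pixels']; g=cv2.GaussianBlur(cv2.cvtColor(im,cv2.COLOR_BGR2GRAY),(5,5),1)[70:160,220:320]
print(cv2.HoughCircles(g,cv2.HOUGH_GRADIENT,1,8,param1=80,param2=12,minRadius=9,maxRadius=35))
print(onplane(d,np.array([270.]),np.array([112.]),p[2]-.018)-p)
E
```

```text
plate n 12113 slope deg [-0.09 -0.03] z at tcp 0.2307 (underside -.010)
hole px 241.9 339.2 11.0 128.0 -> [0.4362 0.1712 0.2307] rel tcp [-0.0189 -0.0559 -0.0182]
hole px 303.1 339.0 11.7 135.5 -> [0.4725 0.1708 0.2307] rel tcp [ 0.0174 -0.0562 -0.0182]
hole px 308.2 138.0 21.6 374.5 -> [0.4733 0.2871 0.2307] rel tcp [ 0.0182  0.0601 -0.0182]
hole px 233.4 138.5 21.8 380.0 -> [0.4368 0.2874 0.2307] rel tcp [-0.0183  0.0604 -0.0182]
hole px 270.2 111.4 15.0 647.0 -> [0.455  0.2999 0.2307] rel tcp [-0.0002  0.0728 -0.0182]
[[[49.5 66.5 34.4]
  [49.5 40.5 14.5]
  [40.5 39.5 23. ]
  [44.5 30.5 20.8]
  [49.5 76.5 32.1]
  [41.5 68.5 25.2]
  [59.5 40.5 23.2]
  [53.5 50.5 24.5]
  [76.5 77.5 21.5]
  [52.5 30.5 19.9]
  [33.5 80.5 26.6]
  [42.5 57.5 17.6]
  [74.5 68.5 17.2]
  [62.5 76.5 31.1]
  [64.5 88.5 32.2]
  [45.5 47.5 16.2]
  [24.5 68.5 14.7]
  [31.5 88.5 28.9]
  [31.5 64.5 15.5]
  [52.5 17.5 14.4]
  [55.5 60.5 14.4]
  [31.5 72.5 13.2]
  [59.5 26.5 13.2]
  [ 5.5 64.5 10. ]]]
[[-0.00027119  0.07256452 -0.018     ]]
```

Call:
step_arm([
  [[5,-1,0],[0,0,0],0],
  [[8,-1,5],[0,0,0],0],
  [[5,0,15],[0,0,0],0],
  [[0,0,20],[0,0,0],0],
  [[0,0,20],[0,0,0],0],
  [[0,0,15],[0,0,0],0],
  [[0,0,10],[0,0,0],0],
  [[0,0,5],[0,0,0],0],
])

```text
time_s: 18.5
tool_pos: [0.4524, 0.246, 0.1571]
ee_rot: [-2.233, -2.208, 0.004]
ft_force: [-0.3, 0.6, -5.5]
gripper_width: 0.449
gripper_force: 61.9
```

Call:
step_arm([
  [[0,0,0],[0,0,0],0],
  [[0,0,0],[0,0,0],0],
  [[0,0,0],[0,0,0],0],
  [[0,0,0],[0,0,0],0],
  [[0,0,0],[0,0,0],0],
  [[0,0,0],[0,0,0],0],
  [[0,0,0],[0,0,0],0],
  [[0,0,0],[0,0,0],0],
])

```text
time_s: 19.17
tool_pos: [0.4534, 0.2454, 0.159]
ee_rot: [2.235, 2.208, 0.0]
ft_force: [-0.2, -0.2, -5.7]
gripper_width: 0.448
gripper_force: 61.9
```

Run:
```python
from cov import *
s=arm.get_state(); p=s['tool_pos']; print(p,s['ee_rot'],s['ft_force'])
d=get('wrist'); np.savez('w7.npz',**d); X,c=cov(d,p); im=d['pixels']
z=X[...,2]; m=(z>.08)&(z<.096)&(X[...,1]>p[1]+.05)&(X[...,1]<p[1]+.09)&(abs(X[...,0]-p[0])<.03)
v,u=np.where(m); print('stud through hole',m.sum(),X[m].mean(0) if m.sum() else '', u.mean() if m.sum() else '',v.mean() if m.sum() else '')
a=cv2.resize(im[70:160,200:340],None,fx=4,fy=4,interpolation=cv2.INTER_CUBIC)
cv2.imwrite('pics/w7.png',a)
```

```text
[0.45336691 0.2453686  0.15898898] [2.23521651e+00 2.20752040e+00 4.62418361e-04] [-0.18751459 -0.23456034 -5.73898939]
plate n 12114 slope deg [-0.08  0.  ] z at tcp 0.1408 (underside -.010)
hole px 302.4 339.9 12.1 140.5 -> [0.4703 0.1886 0.1408] rel tcp [ 0.0169 -0.0568 -0.0182]
hole px 241.9 339.1 11.4 126.0 -> [0.4344 0.1897 0.1408] rel tcp [-0.0189 -0.0557 -0.0182]
hole px 233.1 138.8 22.1 378.0 -> [0.4348 0.3056 0.1408] rel tcp [-0.0185  0.0602 -0.0182]
hole px 308.1 138.0 21.6 375.0 -> [0.4714 0.3055 0.1408] rel tcp [ 0.0181  0.0601 -0.0182]
hole px 270.1 111.5 15.2 651.0 -> [0.4531 0.3182 0.1408] rel tcp [-0.0003  0.0728 -0.0182]
stud through hole 219 [0.45284489 0.31799945 0.08805725] 270.1187214611872 112.88127853881278
```

View pics/w7.png

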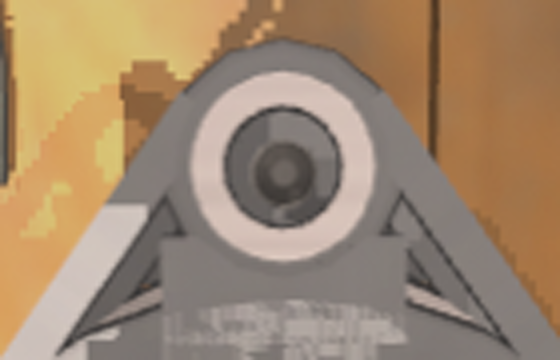

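The crop shows the stud tip (284,172) centred in the hole (284,167). I lower straight down about 28 mm in small steps.

Call:
step_arm([
  [[0,0,4],[0,0,0],0],
  [[0,0,5],[0,0,0],0],
  [[0,0,5],[0,0,0],0],
  [[0,0,5],[0,0,0],0],
  [[0,0,4],[0,0,0],0],
  [[0,0,2],[0,0,0],0],
  [[0,0,1],[0,0,0],0],
  [[0,0,0],[0,0,0],0],
])

```text
time_s: 19.88
tool_pos: [0.4532, 0.2453, 0.1325]
ee_rot: [-2.235, -2.208, 0.001]
ft_force: [0.1, 0.4, -6.1]
gripper_width: 0.448
gripper_force: 61.9
```

Call:
step_arm([
  [[0,0,0],[0,0,0],0],
  [[0,0,0],[0,0,0],0],
  [[0,0,0],[0,0,0],0],
  [[0,0,0],[0,0,0],0],
  [[0,0,0],[0,0,0],0],
  [[0,0,0],[0,0,0],0],
  [[0,0,0],[0,0,0],0],
  [[0,0,0],[0,0,0],0],
])

```text
time_s: 20.55
tool_pos: [0.4533, 0.2454, 0.1328]
ee_rot: [2.235, 2.208, 0.0]
ft_force: [-0.2, -0.1, -5.4]
gripper_width: 0.45
gripper_force: 61.9
```

Run:
```python
from cov import *
s=arm.get_state(); p=s['tool_pos']; print(p,s['ee_rot'],s['ft_force'],abs(s['qvel']).max())
d=get('wrist'); X,c=cov(d,p); z=X[...,2]
for nm,a,b in [('far',.05,.09),('near',-.09,-.05)]:
    m=(z>.08)&(z<.096)&(X[...,1]>p[1]+a)&(X[...,1]<p[1]+b)&(abs(X[...,0]-p[0])<.03)
    print(nm,m.sum(),X[m].mean(0) if m.sum() else '')
# scene cross-check of plate edge / studs heights
```

```text
[0.45333407 0.24536147 0.13284428] [2.23515988e+00 2.20760259e+00 3.24280333e-05] [-0.21691825 -0.05348759 -5.37633183] 0.0017296051324400153
plate n 12092 slope deg [-0.1  0. ] z at tcp 0.1147 (underside -.010)
hole px 242.1 339.3 10.7 126.0 -> [0.4345 0.1894 0.1147] rel tcp [-0.0188 -0.0559 -0.0182]
hole px 303.2 338.9 11.7 135.0 -> [0.4707 0.1893 0.1147] rel tcp [ 0.0174 -0.0561 -0.0182]
hole px 233.3 138.6 21.4 376.0 -> [0.4349 0.3057 0.1147] rel tcp [-0.0185  0.0603 -0.0182]
hole px 308.1 138.0 21.6 377.5 -> [0.4714 0.3054 0.1147] rel tcp [ 0.018   0.0601 -0.0182]
hole px 270.0 111.5 15.2 651.5 -> [0.453  0.3182 0.1147] rel tcp [-0.0003  0.0728 -0.0182]
far 285 [0.45287242 0.31799022 0.08805266]
near 0
```

```bash
python3 -c "
from rig import arm
print(arm.hand_in())"
```

```text
the job is handed in; nothing more can be done
None
```

I handed the job in at about 20.6 s: the large impeller rests home on its shaft and is let go, and the large cover is held still and level about 12 mm above the studs; its far hole measures within 1 mm of its stud, while the near hole was hidden and I lined it up by the cover's angle alone.

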